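# Lift the hot ring off the soldering block with the copper tongs

### The job

The ring on the black soldering block has just been soldered and is hot, and the flux in the white jar beside it burns: first shut the jar's blue lid fully. Then pick up the copper tongs, close them across the ring's band (not on its thin cup setting), and lift the ring to at least 10 cm above the block for me to see the seam; finish while holding it there, still, in the squeezed tongs. Touch neither the hot ring nor the hot block with the gripper, do not push the block about, keep the jar standing, and do not disturb the third hand, the tweezers and the blue dish.

Things in the scene. Friction and masses are not known exactly. Their poses are not given: they have to be found in the camera images.
- flux_jar: white round plastic jar with a blue hinged cap, loose, 51 mm in diameter, 48 mm high without and 58 mm with the cap shut, 0.25 kg, standing on the board beside the block. Origin: centre of its underside, z up. The hinge of the cap is on the jar's +x side
- flux_jar_lid (a joint): angle of the jar's blue cap: 0 = shut, grows to 1.92 as it swings up and back over the jar's +x side; at the start it stands open at 1.45 to 1.85. Light, slightly stiff hinge: it may stay where it is left, so press it down. The cap is a solid disc 49 mm in diameter and 11 mm thick
- lid_hinge (a point): the cap's hinge line, 26 mm from the jar's axis towards its +x and 48 mm above its underside; the hinge line runs along the jar's y
- lid_rim (a point): outer top edge of the cap, on the side away from the hinge, 50 mm from it
- tongs: copper pickle tongs, 217 mm long, 0.08 kg: one strip 18 mm wide and 2.5 mm thick bent to a U, lying on its edge (18 mm high). Origin: on the underside, at the centre of the round bow (20 mm in front of its back); x points along the tongs to the open tips, y across, z up
- tongs_grip (a point): where to grip, close to the balance point: between the arms, 75 mm from the origin along x, 9 mm above the underside. Here the arms measure 43 mm over their outsides at rest, 39 mm when squeezed until parallel, 33 mm when the jaws are on the ring's band. The arms are straight from 0 to 115 mm along x
- tongs_tips (a point): midway between the jaw tips, 180 mm from the origin along x (105 mm in front of tongs_grip), 9 mm above the underside. The jaws are flat, 27 mm long (165 to 192 mm) and 12 mm high (3 to 15 mm above the underside), 49 mm apart at rest; they are parallel when on the band
- tongs_left: left (+y) arm of the tongs with its jaw, 0.034 kg, hinged at the bow; origin below the arm's root at the bow. Both arms move alike. Springs: a squeeze of about 6 N at tongs_grip starts the arms moving, 8 N makes them parallel, 12 N brings the jaws onto the 24 mm band. Squeezed to 39 mm at tongs_grip they lie firmly in the gripper with the jaws still 40 mm apart; they spring open when let go
- tongs_right: right (-y) arm of the tongs with its jaw; origin below the arm's root at the bow
- ring: brass-coloured finger ring lying flat on the block, band 24 mm outside and 20 mm inside diameter, 10 mm high, 18 g. Origin: centre of the band on its underside, z up; x points from the centre through the cup setting. Grip the band across its y
- setting: the ring's cup setting, fixed to the band: an empty thin cup, 10 mm in diameter, that sticks out 7 mm from the band along the ring's x (to 19 mm from the ring's centre). Same origin and axes as the ring
- block: black soldering block, 45 x 75 x 34 mm (x, y, z), loose, 0.5 kg, on the board. Origin: centre of its underside. The ring lies on its top, 34 mm up
- board: brown scorched soldering board, 140 x 266 x 16 mm, fixed; origin: centre of its underside; its top is 16 mm up
- third_hand: red and black weighted base with a small steel clip, 50 mm in diameter, 41 mm high, standing on the bench left of the board; origin: centre of its underside. Leave alone
- tweezers: steel tweezers, 123 mm long, 7 mm high, lying on the bench in front of the board; origin: centre of its underside. Leave alone
- blue_dish: small round blue plastic dish, 32 mm in diameter, 13 mm high, on the bench right of the board; origin: centre of its underside. Leave alone
Mind the look-alikes: they are no part of the job. What is shaped like the flux_jar but red or yellow is not meant.

How it is judged:
On the way, in this order (a step that is already met when the one before it is completed fails the run):
1. the jar's lid is shut (value of joint flux_jar_lid below 0.1 rad), for 0.2 s.
2. the tongs are lifted in the gripper (height (world z) of tongs_tips above 0.04 m and contact force between the fingers and tongs above 1 N), for 0.2 s.
3. the ring is off the block, between both jaws of the tongs (z of ring in the frame of block above 0.05 m and contact force between ring and tongs_left above 0.5 N and contact force between ring and tongs_right above 0.5 N), for 0.2 s.
At the end, for the whole second after the job is handed in: Jar upright, lid shut (under 0.1 rad). Ring between both jaws of the squeezed tongs (over 0.5 N on each), its underside at least 95 mm above the block's top, still (under 30 mm/s); tongs in the gripper, which does not touch the ring; block flat (value of joint flux_jar_lid below 0.1 rad and z of ring in the frame of block above 0.129 m and height (world z) of ring above 0.14 m and contact force between ring and tongs_left above 0.5 N and contact force between ring and tongs_right above 0.5 N and contact force between the fingers and tongs_left above 1 N and contact force between the fingers and tongs_right above 1 N and contact force between ring and the arm below 0.1 N and linear speed of ring below 0.03 m/s and angle between each of flux_jar, block's own z axis and vertical below 0.1 rad); the arm keeps its last pose, push and grip.
It fails at once if the gripper or arm touches the hot ring or the hot block (contact force between the arm and ring above 0.5 N or contact force between the arm and block above 1 N).
It fails at once if the tongs squeeze the ring's thin cup setting (contact force between tongs and setting above 2 N).
It fails at once if the block is pushed about (over 40 mm) (distance of block from where it was at the start of the episode above 0.04 m).
It fails at once if the jar is tipped (over 0.5 rad) (angle between flux_jar's own z axis and vertical above 0.5 rad).
It fails at once if the third hand, the tweezers or the blue dish is disturbed (moved over 30 mm) (distance of any of third_hand, tweezers, blue_dish from where it was at the start of the episode above 0.03 m).
It also fails if it takes over 51 s, if anything falls off the work surface, if the arm or the gripper's body presses on something with over 40 N, if the wrist force passes 120 N, or if a joint passes its speed limit or range.

### The arm

A 6-joint arm with a two-finger parallel gripper is mounted at the origin on a cart in front of the work surface, level with it; the furniture and walls round the work are solid. World frame = base frame: x ahead of the robot, y to its left, z up, the work surface at z = 0. Lengths are in m, angles in rad, forces in N, time in s.
With the tool pointing down it reaches from about 0.35 to 0.975 m from the base axis. Payload 4.9 kg.
Tool frame: the origin (TCP) lies on the centre line of the jaws, within the pads' length; the fingertips stand ahead of it and the grasp point (between the pads) is the TCP (manip.tip_extent is the z of the fingertips in the tool frame, in m); z points along the fingers, y is the line along which they close (so a half turn about z gives the same grasp; the last joint's range is limited). The gripper opens to 85 mm and grips with 20 to 120 N. Pads are 22 mm wide; open, the fingers measure 114 mm over their backs; the gripper's body (76 mm by 85 mm) begins 54 mm behind the grasp point. The pads swing forward as they close: fully open they stand 13 mm farther back than shut.
Start: joints at [1.14, 0.053, 1.613, -0, 1.476, -0.119], TCP at [0.192, 0.595, 0.224] pointing down, gripper open.
Joint ranges: [-3.01, 3.01], [-1.01, 2.22], [0.06, 2.58], [-1.02, 4.17], [0.09, 2.62], [-3.14, 3.14]. Speed limits (rad/s): [2.57, 2.57, 3.14, 3.14, 3.14, 3.14].

### API

Orientations are given as a unit quaternion [w, x, y, z].
In Python, from plant import manip gives the robot as it stands. The module is installed in compiled form; this text tells all that it offers.
- The arm moves only by the tool inch_along, called after "Call:" as a command line: name --argument value ..., lists and objects as JSON in quotes. Schema: {"type":"object","properties":{"offsets":{"type":"array","items":{"type":"object","properties":{"jaw":{"type":"number"},"dx":{"type":"number"},"dy":{"type":"number"},"dz":{"type":"number"},"ax":{"type":"number"},"ay":{"type":"number"},"az":{"type":"number"}},"additionalProperties":false,"required":["jaw"]},"minItems":1,"maxItems":5},"only":{"type":"string"},"quiet":{"type":"boolean"},"lines":{"type":"string"}},"required":["offsets"],"additionalProperties":false}. offsets is a list of rows, 1 to 5 of them, each an object with the fields jaw (the opening from 0.0 (shut) to 1.0 (fully open)), dx, dy, dz (the shift in m), ax, ay, az (a rotation vector in rad); a field left out counts as zero (the opening has to be given); each row shifts and turns the commanded pose from where the row before left it, along the tool's axes as they then stand; what a row does not reach is not made up. A row lasts 1/8 s, in which the tool goes at most 0.0625 m and 0.188 rad, less where a joint would pass 70% of its speed; a pose out of reach is approached as far as the arm can. The fingers move at their own pace and stop on an object; the grip force is fixed at half the most. Time passes only in rows, so rows that do not move let the fingers close. The tool returns the time, the measured TCP pose, the force, the opening and the grip force at its end. only (a regular expression) keeps the lines of the reply that match it, lines (a string "A,B") keeps lines A to B, and quiet returns only ok. Input that does not fit is refused with a message, and nothing moves.
- manip.state(): the state, without advancing time (a new reading comes with each control period).
- manip.grab_frame(name): name is "scene" or "side" or "wrist"; returns (picture, depth): 480x640x3 uint8, red, green, blue; 480x640 float32, m along the optical axis (not along the pixel's ray), 0 where there is no reading.
- manip.camera_params(name): a dict with "intrinsics" (3x3 intrinsics, pixels), "k1" (the pictures are not rectified: a ray, as slopes to the right and down, at radius r is drawn at 1 + k1 r^2 times it, then the intrinsics apply), "xyz" and "orientation" of the camera in the world. Camera axes: x right, y down, z forward; pixel columns grow to the right and rows downward; lengths in m; the calibration is good to about 2 mm. A picture is of the moment at which its call begins: read the wrist's pose just before it. camera_params takes no time and is no camera call; for the wrist camera it gives the pose at the moment of the call.
- manip.job_done(): hands the job in; it is judged then, once.
Trained networks look in the newest picture that a camera, given by its name, has taken for a name from the list of things; names that differ only in an ending like _2 or _b are one class to them, and where a whole thing is asked for, a point or a joint stands for the part that bears it (a point fixed in the world has none). Each returns a list of dicts, best first, with "conf" (0 to 1); they miss things now and then, are a little off and sometimes report something else, mostly with a low value. They report only what shows in the picture. A call takes as long as a camera call. They do not tell look-alikes from the thing itself.
- manip.look_for(camera, query): "extent" ([left, top, right, bottom] in pixels, round what is visible of it).
- manip.outline_of(camera, query): "region" (480x640 bool, what is visible of it) and "extent" ([left, top, right, bottom] in pixels, round what is visible of it).
- manip.mark_of(camera, query): "centre" ([row, column] in pixels: a listed point, or the origin of a listed thing).
The state is a dict: "time": time; "joint_pos": joint angles; "joint_vel": joint speeds; "joint_efforts": joint torques, N m; "tool_pos": TCP position; "tool_rot": TCP orientation; "contact_force": force on the tool from outside, world axes, zero at the start; "ft_torque": the same for the moment, N m; "gripper_width": opening from 0.0 (shut) to 1.0 (fully open); "grasp_force": force on a finger pad.
Only numpy, scipy, OpenCV 4.12 (cv2) and the standard library are available. Lean on these libraries where they do the work, as an engineer would, in place of code of your own. Each camera call takes 0.05 s, during which the arm holds its last target. There are 200 camera calls.

## Working session

There is one attempt and no reset: what is moved stays moved. The work goes in short steps, Python scripts to look and compute and a tool call to move; the robot and the scene stay as the last step left them, time stands still between calls to the robot, and variables do not carry over. Pictures are saved under pics/ and viewed, at most 10 in all, crops included, and the job is handed in when it is done.

```bash
mkdir -p pics
```

Create h.py:
```python
import numpy as np, cv2
from scipy.spatial.transform import Rotation as R
from plant import manip
def rot(q): return R.from_quat(np.roll(np.array(q),-1)).as_matrix()
def cam(n):
    c=manip.camera_params(n); return np.array(c["intrinsics"]),c["k1"],np.array(c["xyz"]),rot(c["orientation"])
def rays(n,uv):
    K,k1,t,Rm=cam(n); uv=np.asarray(uv,float).reshape(-1,1,2)
    d=cv2.undistortPoints(uv,K,np.array([k1,0,0,0.]),).reshape(-1,2)
    return t,np.c_[d,np.ones(len(d))]@Rm.T
def at_z(n,uv,z):
    t,d=rays(n,uv); return t+d*((z-t[2])/d[:,2:])
def cloud(n,dep,mask):
    r,c=np.nonzero(mask&(dep>0)); t,d=rays(n,np.c_[c,r]); return t+d*dep[r,c][:,None]
def save(name,img): cv2.imwrite(f"pics/{name}.png",img[:,:,::-1])
```

Run:
```python
from h import *
print(manip.tip_extent, manip.state())
for n in ("scene","side"):
    im,d=manip.grab_frame(n); save(n+"0",im)
    print(n,cam(n)[2],cam(n)[3][:,2])
    for q in ("flux_jar","lid_hinge","lid_rim","tongs","tongs_grip","tongs_tips","ring","setting","block","third_hand","tweezers","blue_dish","board"):
        m=manip.mark_of(n,q)
        for x in m[:3]:
            r,c=x["centre"]; 
            if x["conf"]<.25: continue
            r0,c0=int(round(r)),int(round(c)); p=None
            if 0<=r0<480 and 0<=c0<640:
                t,dd=rays(n,[[c,r]]); p=(t+dd*d[r0,c0])[0].round(3)
            print(q,round(x["conf"],2),np.round([r,c]),p)
```

```text
0.019 {'time': 0.0, 'joint_pos': array([ 1.13996001e+00,  5.33616975e-02,  1.61430316e+00, -3.69471661e-06,
        1.47595275e+00, -1.19005336e-01]), 'joint_vel': array([ 0.00058715, -0.00056539, -0.00087519,  0.00020923,  0.00092862,
        0.00032638]), 'joint_efforts': array([ 1.64240964e-04, -3.93683481e+01, -3.70174563e+01, -1.29290979e-04,
        7.23894249e-03,  5.08069533e-07]), 'tool_pos': array([0.19149049, 0.59428183, 0.22275454]), 'tool_rot': array([-2.73087533e-04,  1.55284295e-01,  9.87869304e-01, -9.74952489e-04]), 'contact_force': array([0.03174047, 1.39935858, 0.36982565]), 'ft_torque': array([0.03967585, 0.02170836, 0.01445451]), 'grasp_force': 0.0, 'gripper_width': 0.998868637967906}
scene [-0.01530909 -0.29521256  0.68613217] [ 0.60906159  0.4120454  -0.67768914]
flux_jar 0.83 [172. 262.] [0.612 0.273 0.098]
flux_jar 0.77 [209. 256.] [0.563 0.258 0.037]
flux_jar 0.63 [202. 214.] [0.558 0.378 0.012]
lid_hinge 0.78 [186. 265.] [0.605 0.263 0.07 ]
lid_hinge 0.67 [151. 266.] [0.727 0.357 0.057]
lid_hinge 0.29 [227. 311.] [0.57  0.125 0.046]
lid_rim 0.72 [147. 250.]
[... 777 characters left out ...]
[0.716 0.402 0.025]
flux_jar 0.58 [306. 302.] [0.574 0.3   0.038]
lid_hinge 0.88 [348. 307.] [0.555 0.469 0.1  ]
lid_hinge 0.84 [281. 287.] [0.61  0.198 0.014]
lid_hinge 0.71 [321. 198.] [0.738 0.368 0.057]
lid_rim 0.92 [331. 217.] [0.703 0.388 0.055]
lid_rim 0.91 [328. 287.] [0.597 0.329 0.015]
lid_rim 0.58 [258. 273.] [0.642 0.123 0.014]
tongs 0.96 [234. 373.] [0.444 0.028 0.017]
tongs_tips 0.58 [190. 351.] [ 0.488 -0.201 -0.002]
ring 0.51 [244. 301.] [0.587 0.133 0.055]
block 0.92 [264. 298.] [0.589 0.173 0.037]
third_hand 0.73 [343. 397.] [0.416 0.356 0.011]
tweezers 0.54 [295. 378.] [0.44  0.215 0.001]
board 0.69 [291. 289.] [0.596 0.287 0.06 ]
board 0.68 [234. 380.] [0.428 0.025 0.014]
```

View pics/scene0.png

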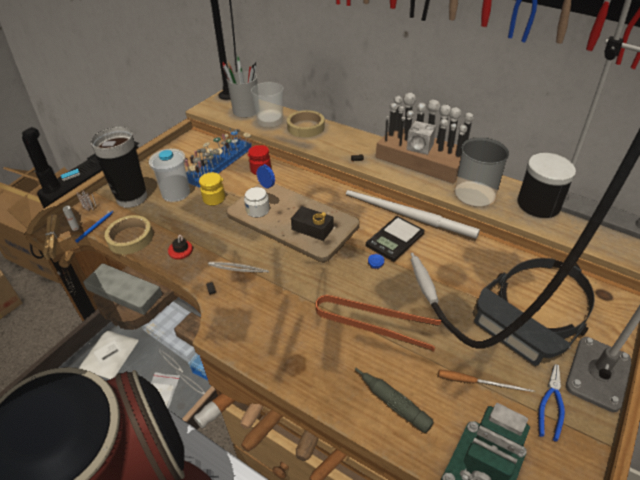

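View pics/side0.png

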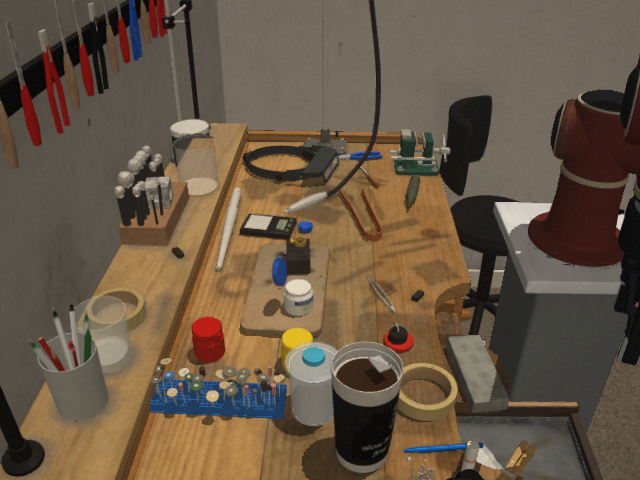

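The scene shows the white jar at about (256,203) with its blue lid open behind it at (265,176), the ring on the block at (319,217), and the tongs with bow at (320,305) and tips at about (437,322)/(432,348). The red and yellow jars are look-alikes. The side view agrees: jar (298,297), lid (279,271), ring (300,241), tongs (365,215).

Run:
```python
from h import *
for n in ("scene","side"):
    im,d=manip.grab_frame(n); hsv=cv2.cvtColor(im,cv2.COLOR_RGB2HSV); H,S,V=[hsv[...,i].astype(int) for i in range(3)]
    P=np.zeros((480,640,3)); m=d>0; P[m]=cloud(n,d,m)
    def rep(name,mask,lo,hi):
        k=mask&((P>lo)&(P<hi)).all(-1)&m; p=P[k]
        if len(p)<5: print(n,name,len(p)); return p
        print(n,name,len(p),"min",np.percentile(p,3,0).round(3),"max",np.percentile(p,97,0).round(3),"mean",p.mean(0).round(3)); return p
    box=((.48,.18,.02),(.70,.36,.14))
    l=rep("lid",(abs(H-115)<15)&(S>120),*box)
    if len(l)>10:
        u,s,v=np.linalg.svd(l-l.mean(0)); print(" normal",v[2].round(3),"spread",s/np.sqrt(len(l)))
    j=rep("jar",(S<60)&(V>110),*box)
    if len(j)>20:
        t=P[...,2]; q=j[(j[:,2]>.058)]; print(" top",len(q),q.mean(0).round(3) if len(q) else 0)
        q=j[(j[:,2]>.022)&(j[:,2]<.056)]
        A=np.c_[q[:,:2],np.ones(len(q))]; b=(q[:,:2]**2).sum(1); s=np.linalg.lstsq(A,b,rcond=None)[0]; c=s[:2]/2
        from scipy.optimize import least_squares
        f=least_squares(lambda x:np.hypot(*(q[:,:2]-x).T)-.0255,q[:,:2].mean(0)+[.01,0],loss='soft_l1',f_scale=.003)
        print(" circ",c,np.sqrt(s[2]+c@c),"fixedr",f.x.round(4),abs(f.fun).mean())
    rep("ring",(abs(H-20)<10)&(S>110)&(V>60),(.5,.06,.046),(.68,.2,.09))
    b=rep("blocktop",(V<60),(.5,.06,.044),(.68,.22,.058))
    if len(b)>20: print(cv2.minAreaRect((b[:,:2]*1000).astype(np.float32)))
    t=rep("tongs",(H<11)&(S>150)&(V>60),(.36,-.3,.004),(.65,.08,.03))
    if len(t)>20: print(cv2.minAreaRect((t[:,:2]*1000).astype(np.float32)))
    cr=im[130:300,200:460] if n=="scene" else im[170:340,200:460]
    save(n+"_crop",cv2.resize(cr,None,fx=3,fy=3,interpolation=cv2.INTER_CUBIC))
```

```text
scene lid 288 min [0.603 0.244 0.071] max [0.615 0.286 0.112] mean [0.609 0.264 0.093]
 normal [-0.97   0.13   0.205] spread [0.01279048 0.01184651 0.00193653]
scene jar 580 min [0.556 0.248 0.022] max [0.598 0.289 0.064] mean [0.573 0.265 0.05 ]
 top 242 [0.58  0.272 0.062]
 circ [0.5798177  0.27158943] 0.022821880511702242 fixedr [0.5822 0.2738] 0.0012655228822014393
scene ring 130 min [0.577 0.109 0.049] max [0.608 0.136 0.06 ] mean [0.591 0.121 0.055]
scene blocktop 424 min [0.568 0.101 0.045] max [0.609 0.171 0.052] mean [0.586 0.139 0.049]
((590.453369140625, 137.0875244140625), (45.08274459838867, 73.75275421142578), 4.438928127288818)
scene tongs 1221 min [ 0.425 -0.175  0.005] max [0.51  0.023 0.018] mean [ 0.463 -0.075  0.011]
((465.6120910644531, -77.10469818115234), (59.74304962158203, 215.10511779785156), 12.539862632751465)
side lid 334 min [0.604 0.25  0.07 ] max [0.622 0.294 0.112] mean [0.612 0.276 0.092]
 normal [-0.914  0.231  0.334] spread [0.01436644 0.01300782 0.00340026]
side jar 652 min [0.561 0.258 0.024] max [0.604 0.299 0.063] mean [0.584 0.284 0.053]
 top 320 [0.582 0.276 0.061]
 circ [0.582824   0.27548448] 0.02276720602065093 fixedr [0.5829 0.2721] 0.0013856276721498626
side ring 139 min [0.577 0.108 0.048] max [0.609 0.133 0.059] mean [0.591 0.121 0.053]
side blocktop 390 min [0.572 0.116 0.045] max [0.613 0.178 0.051] mean [0.592 0.152 0.048]
((591.8093872070312, 141.07650756835938), (42.08424377441406, 80.88126373291016), 4.930027484893799)
side tongs 270 min [ 0.428 -0.164  0.005] max [0.512 0.029 0.017] mean [ 0.46  -0.039  0.01 ]
((460.1458435058594, -76.02387237548828), (56.14727783203125, 217.78675842285156), 16.224340438842773)
```

View pics/scene_crop.png

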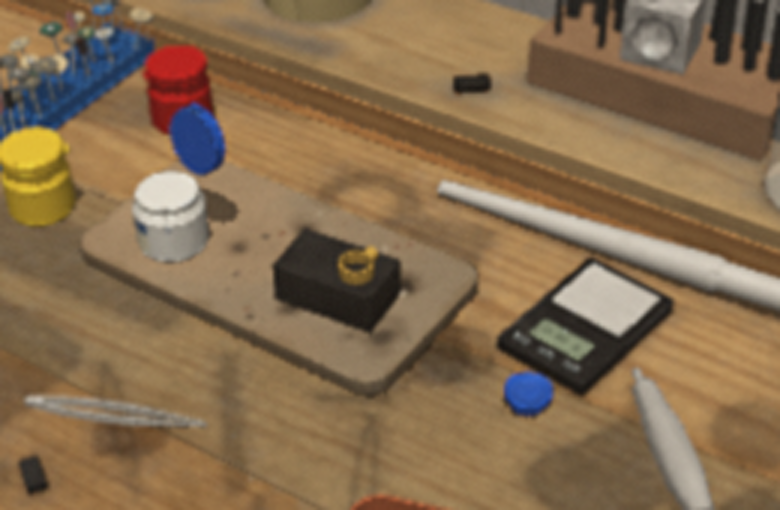

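Call:
inch_along --offsets '[{"jaw":0,"dz":-0.06},{"jaw":0,"dx":-0.058,"dy":-0.017},{"jaw":0,"dx":-0.058,"dy":-0.017},{"jaw":0,"dx":-0.058,"dy":-0.017},{"jaw":0,"dx":-0.058,"dy":-0.017}]'

```text
time: 2.12
tool_pos: [0.393, 0.4578, 0.2842]
tool_rot: [0.0, 0.155, 0.988, 0.0]
contact_force: [0.2, 0.4, -0.4]
gripper_width: -0.0
grasp_force: 0.0
```

Call:
inch_along --offsets '[{"jaw":0,"dx":-0.058,"dy":-0.017},{"jaw":0,"dx":-0.058,"dy":-0.017},{"jaw":0,"dx":-0.058,"dy":-0.017},{"jaw":0}]'

```text
time: 2.62
tool_pos: [0.5444, 0.3542, 0.2834]
tool_rot: [-0.0, 0.158, 0.987, -0.0]
contact_force: [0.1, 0.4, -0.5]
gripper_width: -0.005
grasp_force: 0.0
```

Run:
```python
from h import *
n="wrist"; s=manip.state(); print(s["tool_pos"],rot(s["tool_rot"]).round(3)); print(cam(n)[2],cam(n)[3].round(2))
im,d=manip.grab_frame(n); save("wrist0",im); np.save("w0d.npy",d)
for q in ("lid_hinge","lid_rim","flux_jar","ring","setting"):
    for x in manip.mark_of(n,q)[:2]:
        r,c=x["centre"];r0,c0=min(int(r),479),min(int(c),639);t,dd=rays(n,[[c,r]]); print(q,round(x["conf"],2),int(r),int(c),(t+dd*d[r0,c0])[0].round(3))
```

```text
[0.54442567 0.35419679 0.28338207] [[-0.95   0.312 -0.   ]
 [ 0.312  0.95  -0.001]
 [-0.    -0.001 -1.   ]]
[0.46455265 0.37992774 0.43337843] [[ 0.31  0.9   0.31]
 [ 0.95 -0.3  -0.1 ]
 [-0.    0.32 -0.95]]
lid_hinge 0.79 178 391 [0.564 0.425 0.   ]
lid_hinge 0.74 349 391 [0.731 0.372 0.058]
lid_rim 0.74 319 405 [0.699 0.396 0.057]
lid_rim 0.62 315 257 [0.668 0.236 0.016]
flux_jar 0.89 191 369 [0.555 0.398 0.059]
flux_jar 0.6 230 266 [0.562 0.291 0.055]
ring 0.77 296 123 [0.586 0.122 0.052]
```

View pics/wrist0.png

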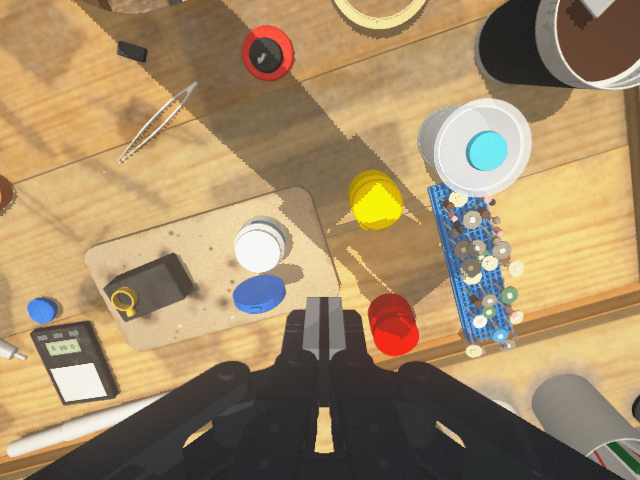

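The wrist picture shows the white jar (260,245) with its lid (259,294) on the far side, and the ring at (123,300). The fingers point down past the lid.

Run:
```python
from h import *
im=cv2.imread("pics/wrist0.png")[:,:,::-1].copy(); d=np.load("w0d.npy"); n="wrist"
hsv=cv2.cvtColor(im,cv2.COLOR_RGB2HSV); H,S,V=[hsv[...,i].astype(int) for i in range(3)]
m=d>0; P=np.zeros((480,640,3)); P[m]=cloud(n,d,m)
def sel(mask,lo,hi): return P[mask&((P>lo)&(P<hi)).all(-1)]
l=sel((abs(H-115)<15)&(S>100),(.48,.18,.02),(.70,.36,.14))
print("lid",l.mean(0),np.percentile(l,[2,98],axis=0).round(4))
for z in np.arange(.06,.125,.01):
    q=l[abs(l[:,2]-z)<.005]; 
    if len(q)>5: print(z.round(3),len(q),np.percentile(q,[3,50,97],axis=0)[:,:2].round(3).tolist())
print("lid rect",cv2.minAreaRect((l[:,:2]*1000).astype(np.float32)))
j=sel((S<60)&(V>150),(.54,.22,.058),(.61,.31,.07)); print("jartop",len(j),j.mean(0).round(4),cv2.minEnclosingCircle((j[:,:2]*1000).astype(np.float32)))
b=sel((V<70),(.5,.06,.044),(.66,.22,.056)); print("block",cv2.minAreaRect((b[:,:2]*1000).astype(np.float32)),b[:,2].mean())
r=sel((abs(H-23)<9)&(S>120)&(V>80),(.5,.06,.054),(.68,.2,.07)); print("ring",len(r),r.mean(0).round(4),cv2.minAreaRect((r[:,:2]*1000).astype(np.float32)),cv2.minEnclosingCircle((r[:,:2]*1000).astype(np.float32)))
save("wcrop",cv2.resize(im[230:340,80:220],None,fx=5,fy=5,interpolation=cv2.INTER_CUBIC))
```

```text
lid [0.60704336 0.27344482 0.0952133 ] [[0.6003 0.2518 0.0692]
 [0.6171 0.2943 0.1154]]
0.07 130 [[0.6, 0.259], [0.602, 0.274], [0.605, 0.287]]
0.08 251 [[0.6, 0.253], [0.604, 0.273], [0.608, 0.293]]
0.09 324 [[0.601, 0.251], [0.605, 0.274], [0.61, 0.295]]
0.1 374 [[0.603, 0.252], [0.607, 0.276], [0.617, 0.294]]
0.11 411 [[0.605, 0.256], [0.61, 0.274], [0.618, 0.287]]
0.12 38 [[0.61, 0.267], [0.612, 0.271], [0.614, 0.276]]
lid rect ((609.309814453125, 272.2398681640625), (47.43815612792969, 17.079910278320312), 82.78311920166016)
jartop 1532 [0.5773 0.2776 0.0626] ((580.5799560546875, 275.68359375), 25.077808380126953)
block ((0.0, 0.0), (0.0, 0.0), 0.0) nan
ring 330 [0.5894 0.1254 0.0584] ((589.508544921875, 123.802001953125), (23.89010238647461, 29.30229949951172), 60.99907684326172) ((590.4395141601562, 125.05937194824219), 15.413016319274902)<stdin>:13: RuntimeWarning: Mean of empty slice.
  ret = ret.dtype.type(ret / rcount)
```

View pics/wcrop.png

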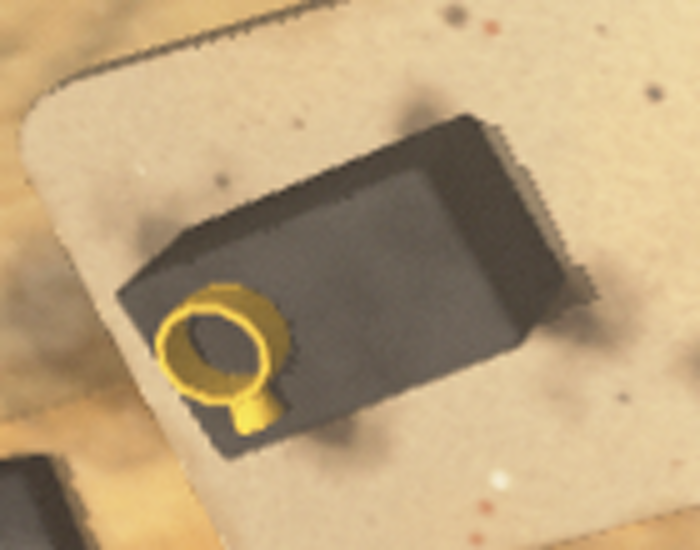

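The crop shows the ring near the block's end, with its cup at lower right (255,412), so ring +x points about +20° from world x. Next I go behind the lid.

Call:
inch_along --offsets '[{"jaw":0,"az":-0.188},{"jaw":0,"dx":-0.044,"dy":-0.024},{"jaw":0,"dx":-0.044,"dy":-0.024},{"jaw":0,"dx":-0.044,"dy":-0.024},{"jaw":0,"dz":0.05}]'

```text
time: 3.55
tool_pos: [0.6682, 0.2687, 0.2396]
tool_rot: [0.006, 0.063, 0.998, 0.002]
contact_force: [0.5, 0.8, -0.8]
gripper_width: 0.001
grasp_force: 0.0
```

Call:
inch_along --offsets '[{"jaw":0,"dz":0.06},{"jaw":0,"dz":0.058},{"jaw":0}]'

```text
time: 3.92
tool_pos: [0.6586, 0.269, 0.1089]
tool_rot: [-0.006, 0.061, 0.998, -0.002]
contact_force: [0.4, 0.2, -0.1]
gripper_width: -0.0
grasp_force: 0.0
```

Call:
inch_along --offsets '[{"jaw":0,"dx":0.02},{"jaw":0,"dx":0.012},{"jaw":0,"dx":0.012},{"jaw":0,"dx":0.012},{"jaw":0,"dx":0.012}]'

```text
time: 4.55
tool_pos: [0.5956, 0.2778, 0.1164]
tool_rot: [0.0, 0.062, 0.998, 0.0]
contact_force: [0.2, -0.4, -0.4]
gripper_width: -0.001
grasp_force: 0.0
```

Run:
```python
from h import *
for n in ("scene","side"):
    im,d=manip.grab_frame(n); save(n+"1",im)
    hsv=cv2.cvtColor(im,cv2.COLOR_RGB2HSV); H,S,V=[hsv[...,i].astype(int) for i in range(3)]
    c=cloud(n,d,(abs(H-115)<15)&(S>100)&(d>0)); c=c[((c>(.5,.2,.03))&(c<(.7,.34,.15))).all(1)]
    print(n,len(c),np.percentile(c,[3,50,97],axis=0).round(3).tolist())
a=cv2.imread("pics/scene1.png")[120:280,180:390]; b=cv2.imread("pics/side1.png")[190:350,200:410]
cv2.imwrite("pics/lid1.png",cv2.resize(np.hstack([a,b]),(800,305)))
```

```text
scene 300 [[0.603, 0.244, 0.069], [0.609, 0.263, 0.092], [0.615, 0.286, 0.112]]
side 338 [[0.604, 0.251, 0.068], [0.612, 0.277, 0.093], [0.622, 0.294, 0.112]]
```

View pics/lid1.png

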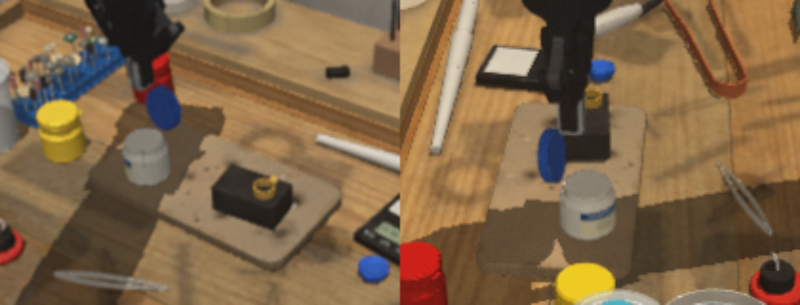

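The lid has not moved yet, though the reported TCP is at x=0.596. I'll check where the fingertips are by projection.

Run:
```python
from h import *
s=manip.state(); print(s["time"],s["tool_pos"],s["contact_force"])
T=rot(s["tool_rot"]); 
for n in ("scene","side"):
    K,k1,t,Rm=cam(n)
    for e in (0,.019):
        p=(s["tool_pos"]+T[:,2]*e-t)@Rm; uv=cv2.projectPoints(p[None],np.zeros(3),np.zeros(3),K,np.array([k1,0,0,0.]))[0].ravel(); print(n,e,uv.round(1))
    im,d=manip.grab_frame(n)
    hsv=cv2.cvtColor(im,cv2.COLOR_RGB2HSV); V=hsv[...,2]; S=hsv[...,1]
    c=cloud(n,d,(d>0)); c=c[((c>(.54,.22,.075))&(c<(.72,.34,.2))).all(1)]
    for z in (.08,.09,.1,.11,.12,.13,.14,.16): 
        q=c[abs(c[:,2]-z)<.005]; print(z,len(q),np.percentile(q,[3,50,97],axis=0)[:,:2].round(3).tolist() if len(q) else "")
    save(n+"2",im)
```

```text
4.65 [0.59496633 0.2778786  0.11591904] [-0.08498388  0.38629376  0.52448908]
scene 0 [254.6 168. ]
scene 0.019 [255.6 175.6]
0.08 71 [[0.603, 0.244], [0.608, 0.265], [0.613, 0.29]]
0.09 80 [[0.603, 0.243], [0.608, 0.262], [0.614, 0.29]]
0.1 83 [[0.606, 0.244], [0.61, 0.26], [0.615, 0.288]]
0.11 62 [[0.609, 0.252], [0.613, 0.263], [0.62, 0.279]]
0.12 5 [[0.593, 0.265], [0.614, 0.268], [0.616, 0.273]]
0.13 35 [[0.582, 0.265], [0.586, 0.273], [0.597, 0.286]]
0.14 64 [[0.582, 0.264], [0.587, 0.273], [0.599, 0.291]]
0.16 41 [[0.582, 0.266], [0.585, 0.276], [0.589, 0.291]]
side 0 [289.5 261. ]
side 0.019 [289.8 270.4]
0.08 70 [[0.604, 0.249], [0.609, 0.282], [0.621, 0.292]]
0.09 87 [[0.605, 0.247], [0.611, 0.281], [0.623, 0.294]]
0.1 87 [[0.607, 0.252], [0.615, 0.282], [0.624, 0.291]]
0.11 71 [[0.611, 0.263], [0.616, 0.272], [0.623, 0.285]]
0.12 20 [[0.587, 0.275], [0.598, 0.284], [0.611, 0.286]]
0.13 56 [[0.584, 0.277], [0.593, 0.287], [0.606, 0.293]]
0.14 75 [[0.584, 0.276], [0.593, 0.289], [0.606, 0.294]]
0.16 19 [[0.583, 0.272], [0.59, 0.291], [0.602, 0.294]]
```

Run:
```python
from h import *
s=manip.state(); T=rot(s["tool_rot"]); n="wrist"
im,d=manip.grab_frame(n); K,k1,t,Rm=cam(n)
for e in (-.04,-.02,0,.019):
    p=(s["tool_pos"]+T[:,2]*e-t)@Rm; print(e,cv2.projectPoints(p[None],np.zeros(3),np.zeros(3),K,np.array([k1,0,0,0.]))[0].ravel().round(1),p[2].round(3))
print((T.T@(t-s["tool_pos"])).round(4),(T.T@Rm).round(3))
for r in range(280,420,8): print(r,d[r,312:340:6].round(3), (((rays(n,[[324,r]])[1]*d[r,324]+t)-s["tool_pos"])@T).round(3))
save("w3",im)
```

```text
-0.04 [325.2 370.4] 0.131
-0.02 [325.  335.8] 0.15
0 [324.8 309. ] 0.169
0.019 [324.7 288.5] 0.187
[ 0.0837 -0.0005 -0.15  ] [[-0.    -0.947 -0.322]
 [ 1.    -0.     0.   ]
 [-0.    -0.322  0.947]]
280 [0.219 0.219 0.274 0.275 0.275] [[-0.034 -0.     0.1  ]]
288 [0.213 0.213 0.213 0.213 0.212] [[-0.011 -0.     0.042]]
296 [0.207 0.206 0.206 0.208 0.208] [[-0.012 -0.     0.035]]
304 [0.149 0.149 0.15  0.151 0.149] [[ 0.011 -0.    -0.017]]
312 [0.143 0.143 0.143 0.143 0.144] [[ 0.012 -0.    -0.023]]
320 [0.139 0.139 0.138 0.    0.139] [[ 0.012 -0.    -0.029]]
328 [0.135 0.134 0.133 0.134 0.   ] [[ 0.012 -0.    -0.034]]
336 [0.129 0.129 0.128 0.13  0.129] [[ 0.012 -0.    -0.039]]
344 [0.126 0.126 0.124 0.125 0.125] [[ 0.012 -0.    -0.043]]
352 [0.123 0.124 0.123 0.124 0.119] [[ 0.01  -0.    -0.045]]
360 [0.117 0.124 0.124 0.124 0.115] [[ 0.007 -0.    -0.045]]
368 [0.112 0.12  0.126 0.12  0.113] [[ 0.004 -0.    -0.044]]
376 [0.11  0.118 0.126 0.117 0.11 ] [[ 0.002 -0.    -0.045]]
384 [0.106 0.119 0.127 0.117 0.107] [[-0.002 -0.    -0.044]]
392 [0.105 0.119 0.127 0.118 0.104] [[-0.004 -0.    -0.046]]
400 [0.106 0.121 0.13  0.119 0.103] [[-0.008 -0.    -0.044]]
408 [0.116 0.121 0.328 0.12  0.104] [[-0.155 -0.     0.116]]
416 [0.118 0.334 0.331 0.119 0.117] [[-0.163 -0.     0.115]]
```

View pics/w3.png

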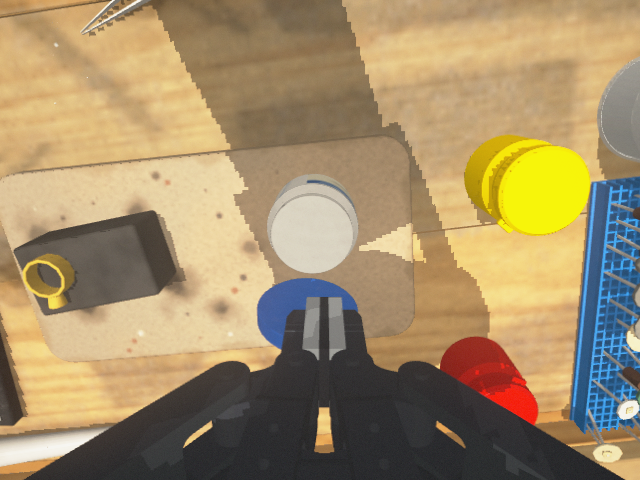

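The wrist view and depth show the shut fingertips about 12 mm behind the reported TCP, not 19 mm ahead of it. The fingers therefore passed just over the lid at (307,310). I'll back off, go 33 mm lower and push again.

Call:
inch_along --offsets '[{"jaw":0,"dx":-0.04},{"jaw":0,"dx":-0.032},{"jaw":0,"dz":0.033},{"jaw":0}]'

```text
time: 5.3
tool_pos: [0.6658, 0.2676, 0.0789]
tool_rot: [-0.003, 0.062, 0.998, -0.001]
contact_force: [-0.8, -0.2, -0.1]
gripper_width: 0.002
grasp_force: 0.0
```

Call:
inch_along --offsets '[{"jaw":0,"dx":0.02},{"jaw":0,"dx":0.012},{"jaw":0,"dx":0.012},{"jaw":0,"dx":0.012},{"jaw":0,"dx":0.012}]'

```text
time: 5.92
tool_pos: [0.5995, 0.2773, 0.0833]
tool_rot: [0.0, 0.062, 0.998, 0.0]
contact_force: [0.3, -0.3, 0.1]
gripper_width: -0.002
grasp_force: 0.2
```

Run:
```python
from h import *
for n in ("scene","side"):
    im,d=manip.grab_frame(n); save(n+"4",im)
    hsv=cv2.cvtColor(im,cv2.COLOR_RGB2HSV); H,S,V=[hsv[...,i].astype(int) for i in range(3)]
    c=cloud(n,d,(abs(H-115)<15)&(S>100)&(d>0)); c=c[((c>(.5,.2,.03))&(c<(.7,.34,.15))).all(1)]
    print(n,len(c),np.percentile(c,[3,50,97],axis=0).round(3).tolist())
    j=cloud(n,d,(S<60)&(V>90)&(d>0)); j=j[((j>(.5,.2,.02))&(j<(.62,.34,.056))).all(1)]; print("jar",len(j),np.percentile(j,[3,97],axis=0).round(3).tolist())
```

```text
scene 141 [[0.569, 0.248, 0.08], [0.577, 0.262, 0.093], [0.6, 0.283, 0.101]]
jar 337 [[0.556, 0.247, 0.021], [0.592, 0.282, 0.055]]
side 280 [[0.57, 0.258, 0.072], [0.585, 0.286, 0.09], [0.607, 0.298, 0.098]]
jar 356 [[0.56, 0.279, 0.022], [0.606, 0.3, 0.055]]
```

Call:
inch_along --offsets '[{"jaw":0,"dx":0.012,"dz":0.004},{"jaw":0,"dx":0.012,"dz":0.004},{"jaw":0,"dx":0.004,"dz":0.006},{"jaw":0,"dz":0.004},{"jaw":0,"dz":0.002}]'

```text
time: 6.65
tool_pos: [0.5719, 0.2814, 0.0659]
tool_rot: [-0.001, 0.062, 0.998, 0.0]
contact_force: [-12.0, -1.7, 21.1]
gripper_width: -0.003
grasp_force: 10.8
```

Call:
inch_along --offsets '[{"jaw":0,"dz":0.001},{"jaw":0}]'

```text
time: 6.9
tool_pos: [0.5722, 0.2815, 0.0661]
tool_rot: [-0.001, 0.062, 0.998, 0.0]
contact_force: [-12.3, -1.3, 19.6]
gripper_width: 0.002
grasp_force: 10.1
```

Run:
```python
from h import *
for n in ("scene","side"):
    im,d=manip.grab_frame(n); save(n+"5",im)
    hsv=cv2.cvtColor(im,cv2.COLOR_RGB2HSV); H,S,V=[hsv[...,i].astype(int) for i in range(3)]
    c=cloud(n,d,(abs(H-115)<15)&(S>100)&(d>0)); c=c[((c>(.5,.2,.03))&(c<(.7,.34,.15))).all(1)]
    print(n,len(c),np.percentile(c,[3,50,97],axis=0).round(3).tolist())
```

```text
scene 240 [[0.558, 0.25, 0.066], [0.577, 0.265, 0.073], [0.601, 0.284, 0.076]]
side 311 [[0.561, 0.258, 0.063], [0.589, 0.289, 0.071], [0.605, 0.3, 0.074]]
```

The lid is shut under the fingers. I'll lift away, turn for the tongs and go over them.

Call:
inch_along --offsets '[{"jaw":0,"dz":-0.06},{"jaw":0,"dz":-0.06,"az":0.1756},{"jaw":0,"dz":-0.06,"az":0.1756},{"jaw":0,"az":0.1756},{"jaw":0,"az":0.1756}]'

```text
time: 7.62
tool_pos: [0.5731, 0.2807, 0.2433]
tool_rot: [0.001, 0.404, 0.915, 0.001]
contact_force: [-0.0, -0.1, -0.7]
gripper_width: 0.001
grasp_force: 0.0
```

Call:
inch_along --offsets '[{"jaw":1,"az":0.1756},{"jaw":1,"az":0.1756},{"jaw":1,"az":0.1756},{"jaw":1,"dx":-0.052,"dy":-0.03},{"jaw":1,"dx":-0.052,"dy":-0.03}]'

```text
time: 8.25
tool_pos: [0.5358, 0.1651, 0.2414]
tool_rot: [-0.0, 0.626, 0.78, -0.0]
contact_force: [0.4, -1.0, 0.5]
gripper_width: 1.001
grasp_force: 0.0
```

Call:
inch_along --offsets '[{"jaw":1,"dx":-0.052,"dy":-0.03},{"jaw":1,"dx":-0.052,"dy":-0.03},{"jaw":1,"dx":-0.052,"dy":-0.03},{"jaw":1,"dx":-0.052,"dy":-0.03},{"jaw":1}]'

```text
time: 8.88
tool_pos: [0.463, -0.0662, 0.2419]
tool_rot: [0.0, 0.629, 0.778, -0.0]
contact_force: [-0.3, 1.0, -0.5]
gripper_width: 1.004
grasp_force: 0.0
```

Run:
```python
from h import *
n="scene"; im,d=manip.grab_frame(n)
hsv=cv2.cvtColor(im,cv2.COLOR_RGB2HSV); H,S,V=[hsv[...,i].astype(int) for i in range(3)]
c=cloud(n,d,(abs(H-115)<15)&(S>100)&(d>0)); c=c[((c>(.5,.2,.03))&(c<(.7,.34,.15))).all(1)]
print("lid",len(c),np.percentile(c,[3,50,97],axis=0).round(3).tolist())
n="wrist"; s=manip.state(); T=rot(s["tool_rot"]); t=cam(n)[2]; print(s["joint_pos"].round(2),s["tool_pos"].round(4),T.round(3))
im,d=manip.grab_frame(n); hsv=cv2.cvtColor(im,cv2.COLOR_RGB2HSV); H,S,V=[hsv[...,i].astype(int) for i in range(3)]
k=((H<12)|(H>174))&(S>140)&(V>60)&(d>0); k=k.astype(np.uint8); k=cv2.morphologyEx(k,cv2.MORPH_OPEN,np.ones((3,3)))>0
c=cloud(n,d,k); c=c[((c>(.3,-.3,.004))&(c<(.62,.1,.03))).all(1)]
print("tongs",len(c),cv2.minAreaRect((c[:,:2]*1000).astype(np.float32)),np.percentile(c[:,2],[5,50,95]))
np.save("tc.npy",c); save("w6",im)
for q in ("tongs_grip","tongs_tips","tongs"):
    for x in manip.mark_of(n,q)[:2]: r,cc=x["centre"]; print(q,x["conf"],int(r),int(cc),at_z(n,[[cc,r]],.009).round(4))
# finger extent in tool frame
r,cc=np.nonzero((d>0)&(d<.2)); tt,dd=rays(n,np.c_[cc,r]); p=(tt+dd*d[r,cc][:,None]-s["tool_pos"])@T
q=p[abs(p[:,0])<.02]; print("fingers zmax",np.percentile(q[:,2],[95,99,99.8]),"y",q[q[:,2]>-.04][:,1].min() if (q[:,2]>-.04).any() else 0)
```

```text
lid 309 [[0.558, 0.25, 0.065], [0.577, 0.268, 0.073], [0.599, 0.291, 0.075]]
[-0.3  -0.35  1.94  0.    1.55 -0.51] [ 0.4635 -0.0645  0.2419] [[-0.212  0.977  0.   ]
 [ 0.977  0.212  0.   ]
 [ 0.     0.    -1.   ]]
tongs 155 ((430.8510437011719, 8.969728469848633), (47.17134475708008, 15.876798629760742), 69.88714599609375) [0.00763222 0.01783171 0.0192703 ]
fingers zmax [-0.03464993 -0.02510406 -0.02189023] y -0.05646933904804717
```

View pics/w6.png

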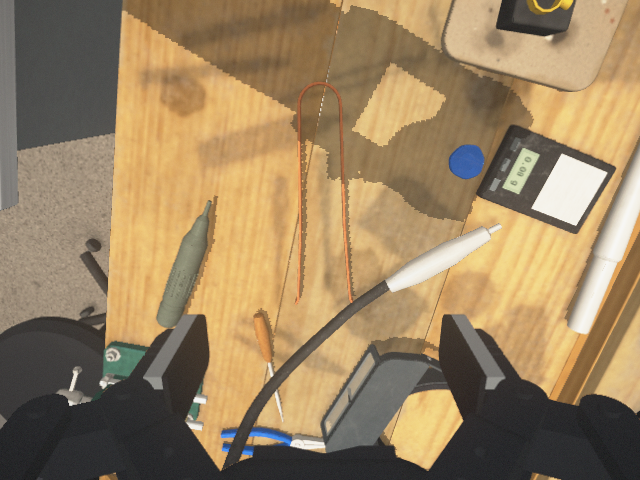

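The lid reads flat and shut. In the wrist view the tongs' bow is at (320,84), with tips at about (297,302) and (351,300), and the handpiece cable runs close beyond them. I'll locate the tongs from those edges.

Run:
```python
from h import *
n="wrist"; im=cv2.imread("pics/w6.png")[:,:,::-1].copy()
a=im.astype(int); hsv=cv2.cvtColor(im,cv2.COLOR_RGB2HSV).astype(int)
red=(a[...,0]-a[...,2]); 
L=[];Rr=[]
for r in range(115,296,10):
    def pk(lo,hi):
        s=(hsv[r,lo:hi,1]*1.0)+ (20-abs(((hsv[r,lo:hi,0]+90)%180)-90-6))*4; return lo+int(np.argmax(s))
    L.append((pk(290,312),r)); Rr.append((pk(330,358),r))
print(L);print(Rr)
l=at_z(n,L,.018)[:,:2]; q=at_z(n,Rr,.018)[:,:2]; b=at_z(n,[[320,84]],.018)[0,:2]; tips=at_z(n,[[297,302],[351,300]],.016)[:,:2]
m=(l+q)/2; v=cv2.fitLine(m.astype(np.float32),cv2.DIST_HUBER,0,1e-4,1e-4).ravel(); d=v[:2]*np.sign(-v[1]); 
print("dir",d,np.degrees(np.arctan2(d[1],d[0])),"bow",b,"tips",tips,tips.mean(0),"bow-line off",np.cross(d,b-v[2:]))
print("sep",np.linalg.norm(l-q,axis=1).round(4))
o=b+.02*d; o=v[2:]+d*np.dot(o-v[2:],d); print("origin",o,"grip",o+.075*d,"tips",o+.18*d, "tip end meas",np.dot(tips.mean(0)-o,d))
s=manip.state(); T=rot(s["tool_rot"]); print("tool delta to grip",(T.T@np.r_[o+.075*d-s["tool_pos"][:2],0]).round(4),s["tool_pos"])
```

```text
[(299, 115), (299, 125), (299, 135), (300, 145), (300, 155), (300, 165), (300, 175), (300, 185), (300, 195), (300, 205), (301, 215), (301, 225), (301, 235), (300, 245), (300, 255), (300, 265), (299, 275), (299, 285), (299, 295)]
[(341, 115), (341, 125), (342, 135), (342, 145), (342, 155), (343, 165), (342, 175), (343, 185), (344, 195), (344, 205), (343, 215), (343, 225), (345, 235), (346, 245), (347, 255), (346, 265), (348, 275), (348, 285), (350, 295)]
dir [ 0.23692462 -0.97152805] -76.2949 bow [0.43978804 0.02795442] tips [[ 0.46199477 -0.18383847]
 [ 0.51591311 -0.16943139]] [ 0.48895394 -0.17663493] bow-line off 0.000536489937650781
sep [0.0371 0.0373 0.0385 0.0379 0.0382 0.0394 0.0388 0.04   0.0413 0.0416
 0.0401 0.0404 0.0427 0.045  0.0464 0.0458 0.0492 0.0496 0.0521]
origin [0.44400531 0.00839676] grip [ 0.46177466 -0.06446785] tips [ 0.48665175 -0.1664783 ] tip end meas 0.19041290877807457
tool delta to grip [-0.0021 -0.003  -0.    ] [ 0.46422219 -0.06182212  0.2418903 ]<stdin>:13: DeprecationWarning: Arrays of 2-dimensional vectors are deprecated. Use arrays of 3-dimensional vectors instead. (deprecated in NumPy 2.0)
```

Call:
inch_along --offsets '[{"jaw":1,"dx":-0.001,"dy":-0.001,"dz":0.06,"az":-0.02},{"jaw":1,"dz":0.06},{"jaw":1,"dz":0.06},{"jaw":1,"dz":0.04},{"jaw":1,"dz":0.015}]'

```text
time: 9.75
tool_pos: [0.4613, -0.0622, 0.0041]
tool_rot: [-0.003, 0.618, 0.787, -0.001]
contact_force: [0.4, -0.6, -0.3]
gripper_width: 0.998
grasp_force: 0.0
```

Call:
inch_along --offsets '[{"jaw":1,"dz":0.01},{"jaw":1,"dz":0.005},{"jaw":1}]'

```text
time: 10.12
tool_pos: [0.4642, -0.0643, -0.0069]
tool_rot: [0.001, 0.618, 0.786, 0.0]
contact_force: [0.2, -0.7, 0.2]
gripper_width: 0.995
grasp_force: 0.0
```

Run:
```python
from h import *
n="scene"; im,d=manip.grab_frame(n); save("s7",im)
a=im[240:370,290:460]; n="side"; im,d=manip.grab_frame(n); b=im[150:280,300:470]
cv2.imwrite("pics/s7c.png",cv2.resize(np.hstack([a,b])[:,:,::-1],(800,306),interpolation=cv2.INTER_CUBIC))
```

```text
(no output)
```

View pics/s7c.png

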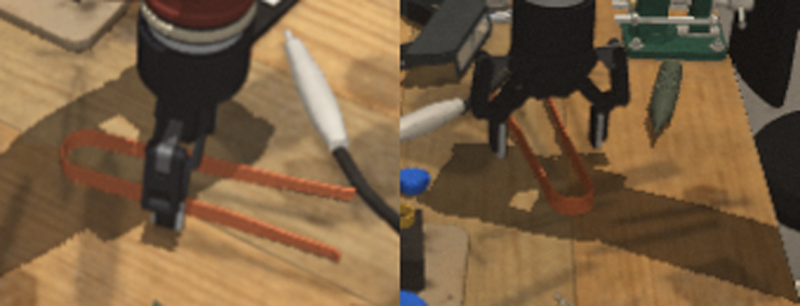

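The fingers straddle both tong arms with the tips just off the bench, and no contact is reported. I'll go down 5 mm and squeeze to about 39 mm.

Call:
inch_along --offsets '[{"jaw":0.6,"dz":0.004},{"jaw":0.5},{"jaw":0.46},{"jaw":0.46}]'

```text
time: 10.72
tool_pos: [0.465, -0.065, -0.0088]
tool_rot: [0.001, 0.618, 0.786, -0.0]
contact_force: [-6.0, -0.2, 17.4]
gripper_width: 0.463
grasp_force: 17.4
```

Call:
inch_along --offsets '[{"jaw":0.44},{"jaw":0.44}]'

```text
time: 10.98
tool_pos: [0.4651, -0.0651, -0.0086]
tool_rot: [0.001, 0.618, 0.786, -0.0]
contact_force: [-6.2, -0.0, 19.6]
gripper_width: 0.442
grasp_force: 19.0
```

Call:
inch_along --offsets '[{"jaw":0.44,"dz":-0.004},{"jaw":0.44,"dz":-0.02},{"jaw":0.44,"dz":-0.04},{"jaw":0.44,"dz":-0.05},{"jaw":0.44,"dz":-0.05}]'

```text
time: 11.6
tool_pos: [0.4624, -0.0638, 0.1527]
tool_rot: [-0.001, 0.618, 0.786, -0.0]
contact_force: [0.1, -0.3, -1.5]
gripper_width: 0.444
grasp_force: 9.4
```

Call:
inch_along --offsets '[{"jaw":0.44,"dz":-0.02},{"jaw":0.44}]'

```text
time: 11.85
tool_pos: [0.4641, -0.0643, 0.1737]
tool_rot: [0.002, 0.618, 0.786, 0.001]
contact_force: [-0.2, -0.5, -1.5]
gripper_width: 0.439
grasp_force: 9.4
```

Run:
```python
from h import *
s=manip.state(); T=rot(s["tool_rot"]); print(s["tool_pos"])
n="side"; im,d=manip.grab_frame(n); save("side8",im); b=im[100:280,270:510]
n="scene"; im,d=manip.grab_frame(n); save("s8",im); a=im[180:360,270:510]
cv2.imwrite("pics/s8c.png",cv2.resize(np.hstack([a,b])[:,:,::-1],(800,300),interpolation=cv2.INTER_CUBIC))
hsv=cv2.cvtColor(im,cv2.COLOR_RGB2HSV); H,S,V=[hsv[...,i].astype(int) for i in range(3)]
c=cloud(n,d,((H<11)|(H>174))&(S>150)&(V>60)&(d>0)); c=c[((c>(.36,-.3,.08))&(c<(.65,.1,.26))).all(1)]
p=(c-s["tool_pos"])@T
for x in np.arange(-.12,.1,.02):
    q=p[abs(p[:,0]-x)<.008]
    if len(q)>3: print(x.round(2),len(q),np.percentile(q,[5,50,95],axis=0)[:,1:].round(4).tolist())
```

```text
[ 0.4641376  -0.0643124   0.17371284]
-0.12 52 [[-0.0232, -0.0199], [-0.0198, -0.0169], [0.021, -0.0126]]
-0.1 114 [[-0.022, -0.0209], [-0.0185, -0.0163], [0.0196, -0.0114]]
-0.08 121 [[-0.0212, -0.021], [0.0151, -0.0166], [0.0185, -0.0117]]
-0.06 155 [[-0.0206, -0.0231], [0.0155, -0.0165], [0.0176, -0.0098]]
-0.04 188 [[-0.0205, -0.024], [-0.0179, -0.016], [0.0169, -0.0086]]
-0.02 170 [[-0.0207, -0.024], [-0.0184, -0.017], [0.0167, -0.0093]]
0.0 17 [[0.0147, -0.0234], [0.016, -0.0175], [0.0169, -0.01]]
0.02 77 [[-0.0218, -0.0236], [-0.0207, -0.0157], [-0.0195, -0.0084]]
0.04 155 [[-0.022, -0.0241], [-0.02, -0.0165], [0.0161, -0.0084]]
0.06 158 [[-0.0227, -0.0246], [-0.0199, -0.0172], [0.0164, -0.0098]]
0.08 179 [[-0.0227, -0.025], [0.0114, -0.0178], [0.0161, -0.0089]]
```

View pics/s8c.png

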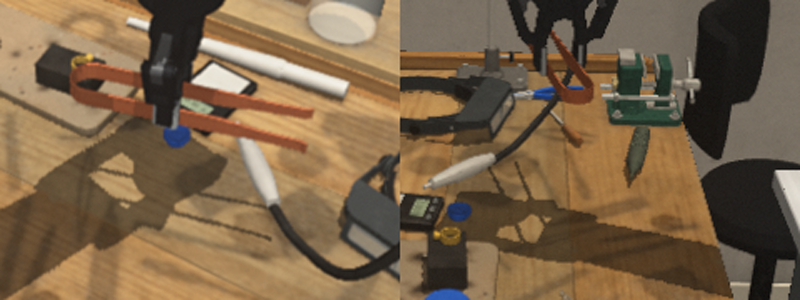

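The tongs are held level. Their tips point along tool −x and their underside is about 8 mm above the TCP height. I'll swing them above the ring, staying high.

Call:
inch_along --offsets '[{"jaw":0.44,"dx":0.047,"dy":0.02,"dz":-0.01},{"jaw":0.44,"dx":0.047,"dy":0.02,"dz":-0.01},{"jaw":0.44,"dx":0.047,"dy":0.02,"dz":-0.01},{"jaw":0.44,"az":-0.187},{"jaw":0.44,"az":-0.187}]'

```text
time: 12.58
tool_pos: [0.4871, 0.088, 0.1993]
tool_rot: [-0.002, 0.458, 0.889, -0.001]
contact_force: [0.5, -0.6, -1.0]
gripper_width: 0.436
grasp_force: 9.4
```

Call:
inch_along --offsets '[{"jaw":0.44,"az":-0.187},{"jaw":0.44,"az":-0.187},{"jaw":0.44,"az":-0.187},{"jaw":0.44,"az":-0.187},{"jaw":0.44,"az":-0.187}]'

```text
time: 13.2
tool_pos: [0.487, 0.0871, 0.1991]
tool_rot: [-0.002, 0.009, 1.0, -0.0]
contact_force: [0.0, -0.2, -1.3]
gripper_width: 0.442
grasp_force: 9.4
```

Call:
inch_along --offsets '[{"jaw":0.44,"az":-0.187},{"jaw":0.44,"az":-0.187},{"jaw":0.44},{"jaw":0.44}]'

```text
time: 13.7
tool_pos: [0.4876, 0.0871, 0.2005]
tool_rot: [-0.001, -0.173, 0.985, 0.0]
contact_force: [0.4, 0.2, -0.8]
gripper_width: 0.44
grasp_force: 9.4
```

Run:
```python
from h import *
n="wrist"; s=manip.state(); print(s["joint_pos"].round(2),s["tool_pos"],rot(s["tool_rot"]).round(3).tolist())
im,d=manip.grab_frame(n); save("w9",im); np.save("w9d.npy",d)
for q in ("ring","setting","tongs_tips"):
    for x in manip.mark_of(n,q)[:2]:
        r,c=x["centre"]; print(q,round(x["conf"],2),int(r),int(c),at_z(n,[[c,r]],.05).round(4) if q!="tongs_tips" else "")
    for x in manip.look_for(n,q)[:1]: print(q,x["extent"])
```

```text
[ 0.03 -0.25  1.93  0.    1.46 -1.89] [0.48764254 0.08709228 0.20053315] [[-0.94, -0.34, -0.002], [-0.34, 0.94, -0.0], [0.002, 0.001, -1.0]]
ring 0.84 336 317 [[0.5936 0.1199 0.05  ]]
ring [301.1, 327.4, 335.5, 357.1]
setting [362.4, 115.6, 387.5, 446.9]
tongs_tips [252.5, 48.2, 387.7, 445.4]
```

View pics/w9.png

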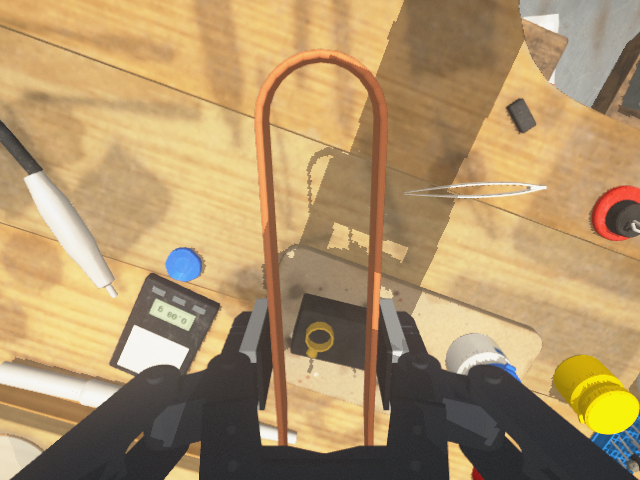

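The picture shows the bow at the top (320,55) and the arms running down past the gripper. The ring is at (320,337), with its cup at about (312,355). I'll fit the ring's centre and yaw from this picture and from the earlier one.

Run:
```python
import h; from h import *
from scipy.optimize import least_squares
M=np.array([[0,-.947,-.322],[1,0,0],[0,-.322,.947]]); off=np.array([.0837,-.0005,-.15])
K,k1,_,_=cam("wrist")
T0=np.array([[-.95,.312,0],[.312,.95,-.001],[0,-.001,-1]]); T9=rot(manip.state()["tool_rot"]); p9=manip.state()["tool_pos"]
tc=cam("wrist")
from scipy.spatial import cKDTree
def pts(c,psi,z0=.05):
    a=np.linspace(0,2*np.pi,60); P=[]
    for z in np.linspace(0,.01,5):
        for r in (.012,.010): P.append(np.c_[r*np.cos(a),r*np.sin(a),0*a+z])
    for x in np.linspace(.012,.019,4): P.append(np.c_[0*a+x,.005*np.cos(a),.005+.005*np.sin(a)])
    P=np.vstack(P); s,co=np.sin(psi),np.cos(psi)
    return P@np.array([[co,s,0],[-s,co,0],[0,0,1]])+[c[0],c[1],z0]
def rend(x,t,Rm,sh):
    q=(pts(x[:2],x[2])-t)@Rm; uv=cv2.projectPoints(q,np.zeros(3),np.zeros(3),K,np.array([k1,0,0,0.]))[0].reshape(-1,2)
    uv=np.round(uv*4).astype(int); im=np.zeros(sh,np.uint8); 
    for u in uv: cv2.circle(im,tuple(int(v) for v in u),4,255,-1)
    return im>0
for name,t,Rm in (("wrist0",np.array([.46455,.37993,.43338]),T0@M),("w9",tc[2],tc[3])):
    im=cv2.imread(f"pics/{name}.png")[:,:,::-1].copy(); hsv=cv2.cvtColor(im,cv2.COLOR_RGB2HSV); H,S,V=[hsv[...,i].astype(int) for i in range(3)]
    g=((abs(H-24)<7)&(S>150)&(V>70)).astype(np.uint8)
    c=(123,303) if name=="wrist0" else (318,340)
    w=np.zeros_like(g); w[c[1]-28:c[1]+28,c[0]-28:c[0]+28]=1; g=cv2.resize(g*w,None,fx=4,fy=4,interpolation=cv2.INTER_NEAREST)>0
    best=[]
    f=lambda x:(lambda r:-(r&g).sum()/((r|g).sum()))(rend(x,t,Rm,g.shape))
    from scipy.optimize import minimize
    for p in np.radians([-40,-20,0,20,40]):
        r=minimize(f,[.589,.123,p],method="Nelder-Mead",options=dict(initial_simplex=np.array([[.589,.123,p],[.594,.123,p],[.589,.128,p],[.589,.123,p+.3]]),maxiter=60)); best.append((r.fun,r.x))
    best.sort(key=lambda b:b[0]); 
    for b in best[:3]: print(name,g.sum()/16,b[0].round(3),b[1][:2].round(4),np.degrees(b[1][2]).round(1))
```

```text
wrist0 290.0 -0.501 [0.59   0.1205] -11.3
wrist0 290.0 -0.5 [0.5902 0.1204] -9.0
wrist0 290.0 -0.5 [0.5891 0.1207] -11.2
w9 487.0 -0.656 [0.5924 0.1211] -0.6
w9 487.0 -0.655 [0.5923 0.1211] -2.0
w9 487.0 -0.655 [0.5923 0.1209] -3.1
```

Create fit.py:
```python
from h import *
from scipy.optimize import minimize
def pts(c,psi,z0):
    a=np.linspace(0,2*np.pi,60); P=[]
    for z in np.linspace(0,.01,6): P.append(np.c_[.012*np.cos(a),.012*np.sin(a),0*a+z])
    for x in np.linspace(.01,.019,6): P.append(np.c_[0*a+x,.005*np.cos(a),.005+.005*np.sin(a)])
    s,co=np.sin(psi),np.cos(psi); return P,np.array([[co,s,0],[-s,co,0],[0,0,1]]),np.array([c[0],c[1],z0])
F=8
def fit(im,K,k1,t,Rm,c,h=26,z0=.05):
    hsv=cv2.cvtColor(im,cv2.COLOR_RGB2HSV)[c[1]-h:c[1]+h,c[0]-h:c[0]+h]; H,S,V=[cv2.resize(hsv[...,i].astype(np.float32),None,fx=F,fy=F,interpolation=cv2.INTER_LINEAR) for i in range(3)]
    g=((abs(H-24)<8)&(S>130)&(V>50)).astype(np.uint8); ct=cv2.findContours(g,cv2.RETR_EXTERNAL,cv2.CHAIN_APPROX_NONE)[0]
    G=np.zeros_like(g); cv2.drawContours(G,[max(ct,key=cv2.contourArea)],-1,1,-1)
    def rend(x):
        P,A,o=pts(x[:2],x[2],z0); r=np.zeros_like(g)
        for grp in (P[:6],P[6:]):
            q=(np.vstack(grp)@A+o-t)@Rm; uv=cv2.projectPoints(q,np.zeros(3),np.zeros(3),K,np.array([k1,0,0,0.]))[0].reshape(-1,2)
            uv=((uv-np.array(c)+h+.5)*F).astype(np.int32); cv2.fillConvexPoly(r,cv2.convexHull(uv),1)
        return r
    f=lambda x:-(rend(x)&G).sum()/(rend(x)|G).sum()
    B=[]
    for p in np.radians(range(-75,80,15)):
        x0=np.array([.589,.122,p]); sx=np.vstack([x0,x0+[.005,0,0],x0+[0,.005,0],x0+[0,0,.2]])
        r=minimize(f,x0,method="Nelder-Mead",options=dict(initial_simplex=sx,maxiter=80)); B.append((r.fun,*r.x[:2],np.degrees(r.x[2])))
    B.sort(); return [np.round(b,4).tolist() for b in B[:3]],int(G.sum()/F/F)
def load(n): return cv2.imread(f"pics/{n}.png")[:,:,::-1].copy()
```

Run:
```python
from fit import *
K,k1,t,Rm=cam("wrist"); print("w9",fit(load("w9"),K,k1,t,Rm,(318,340)))
M=np.array([[0,-.947,-.322],[1,0,0],[0,-.322,.947]]); T0=np.array([[-.95,.312,0],[.312,.95,-.001],[0,-.001,-1]])
print("w0",fit(load("wrist0"),K,k1,np.array([.46455,.37993,.43338]),T0@M,(123,303)))
s=cam("scene"); print("scene",fit(load("scene0"),*s,(319,217)))
s=cam("side"); print("side",fit(load("side0"),*s,(300,242)))
```

```text
w9 ([[213647403044978.6, 0.6022, 0.1357, -38.647], [226601774730480.97, 0.5788, 0.1264, -96.4964], [227078772372863.12, 0.5794, 0.1278, 35.8775]], 762)
w0 ([[0.0, 0.6029, 0.1418, -34.0986], [0.0, 0.609, 0.1403, -75.0], [0.0, 0.609, 0.1403, -60.0]], 535)
scene ([[0.0, 0.5764, 0.1427, 17.9709], [0.0, 0.5764, 0.1427, 32.9709], [0.0, 0.5764, 0.1427, 47.9709]], 128)
side ([[0.0, 0.5907, 0.1837, -136.3944], [0.0, 0.5929, 0.1659, -131.0225], [0.0, 0.5983, 0.1609, -6.4995]], 196)fit.py:19: RuntimeWarning: overflow encountered in scalar negative
  f=lambda x:-(rend(x)&G).sum()/(rend(x)|G).sum()
```

Unsigned-integer negation bug, which I'll fix.

```bash
sed -i 's/f=lambda x:-(rend(x)&G).sum()/f=lambda x:-float((rend(x)\&G).sum())/' fit.py
```

Run:
```python
from fit import *
K,k1,t,Rm=cam("wrist"); print("w9",fit(load("w9"),K,k1,t,Rm,(318,340)))
M=np.array([[0,-.947,-.322],[1,0,0],[0,-.322,.947]]); T0=np.array([[-.95,.312,0],[.312,.95,-.001],[0,-.001,-1]])
print("w0",fit(load("wrist0"),K,k1,np.array([.46455,.37993,.43338]),T0@M,(123,303)))
s=cam("scene"); print("scene",fit(load("scene0"),*s,(319,217)))
s=cam("side"); print("side",fit(load("side0"),*s,(300,242)))
```

```text
w9 ([[-0.9254, 0.5915, 0.1206, -1.3124], [-0.9253, 0.5912, 0.1205, -1.31], [-0.9252, 0.5913, 0.1205, -1.1618]], 762)
w0 ([[-0.9012, 0.5887, 0.1204, -7.0174], [-0.9006, 0.5888, 0.1202, -5.5941], [-0.9006, 0.5887, 0.1203, -6.1537]], 535)
scene ([[-0.9301, 0.5894, 0.1206, -1.5506], [-0.9294, 0.5896, 0.1207, -3.5129], [-0.9289, 0.5898, 0.1206, -2.1253]], 128)
side ([[-0.7273, 0.5901, 0.1201, -5.2593], [-0.7266, 0.59, 0.1201, -5.1824], [-0.7255, 0.59, 0.1204, -1.9537]], 196)
```

All four views agree: the ring is at (0.590, 0.1205) with yaw about −3°. I'll turn the tongs to that line and centre them at height.

Call:
inch_along --offsets '[{"jaw":0.44,"az":0.1333},{"jaw":0.44,"az":0.1333},{"jaw":0.44,"az":0.1333},{"jaw":0.44,"dx":0.005,"dy":0.04},{"jaw":0.44,"dz":0.06}]'

```text
time: 14.68
tool_pos: [0.49, 0.1295, 0.1476]
tool_rot: [0.007, 0.024, 1.0, 0.001]
contact_force: [1.0, -0.2, -1.0]
gripper_width: 0.441
grasp_force: 9.4
```

Call:
inch_along --offsets '[{"jaw":0.44,"dz":0.02},{"jaw":0.44},{"jaw":0.44}]'

```text
time: 15.05
tool_pos: [0.4864, 0.1274, 0.1235]
tool_rot: [0.001, 0.025, 1.0, 0.0]
contact_force: [0.2, 0.1, -0.1]
gripper_width: 0.439
grasp_force: 9.4
```

Create meas.py:
```python
from fit import *
s=manip.state(); T=rot(s["tool_rot"]); print(s["tool_pos"].round(4),T[:,0].round(3))
for n in ("scene","side"):
    im,d=manip.grab_frame(n); save("m_"+n,im)
    hsv=cv2.cvtColor(im,cv2.COLOR_RGB2HSV); H,S,V=[hsv[...,i].astype(int) for i in range(3)]
    c=cloud(n,d,((H<13)|(H>174))&(S>140)&(V>50)&(d>0)); p=(c-s["tool_pos"])@T
    p=p[(abs(p[:,1])<.04)&(p[:,2]>-.035)&(p[:,2]<.005)&(p[:,0]>-.13)]
    for x in (-.112,-.1,-.09,-.06,-.03,.04,.08):
        q=p[abs(p[:,0]-x)<.006]; L=q[q[:,1]<0];R_=q[q[:,1]>0]
        f=lambda a:(len(a),np.percentile(a,[5,50,95],axis=0)[:,1:].round(4).tolist()) if len(a)>3 else None
        print(n,x,f(L),f(R_))
    print(n,"ring fit",fit(im,*cam(n),(319,217) if n=="scene" else (300,242))[0][0])
```

```bash
python3 meas.py
```

```text
[0.4864 0.1274 0.1235] [-0.999  0.051 -0.002]
scene -0.112 (22, [[-0.0206, -0.0228], [-0.0193, -0.0183], [-0.0186, -0.013]]) (10, [[0.0196, -0.0234], [0.0205, -0.021], [0.0228, -0.0179]])
scene -0.1 (22, [[-0.0205, -0.0241], [-0.0191, -0.0198], [-0.0177, -0.0135]]) (6, [[0.0192, -0.0247], [0.0204, -0.0222], [0.0226, -0.0205]])
scene -0.09 (21, [[-0.0199, -0.0244], [-0.0189, -0.0195], [-0.0178, -0.0144]]) None
scene -0.06 (23, [[-0.0191, -0.0255], [-0.018, -0.018], [-0.0166, -0.0133]]) None
scene -0.03 (12, [[-0.0184, -0.0155], [-0.0175, -0.0134], [-0.0165, -0.0087]]) None
scene 0.04 (38, [[-0.0204, -0.0272], [-0.0195, -0.0191], [-0.0182, -0.0117]]) (39, [[0.0159, -0.0257], [0.0174, -0.0181], [0.0183, -0.0113]])
scene 0.08 (54, [[-0.0205, -0.0259], [-0.0193, -0.0196], [-0.0177, -0.0102
[... 450 characters left out ...]
179], [-0.013, -0.0128]]) (42, [[0.0193, -0.0225], [0.0216, -0.0169], [0.0246, -0.0107]])
side -0.06 (48, [[-0.0177, -0.0244], [-0.0151, -0.0179], [-0.0131, -0.0113]]) (51, [[0.0181, -0.0241], [0.0204, -0.0176], [0.0238, -0.0105]])
side -0.03 (63, [[-0.0183, -0.0258], [-0.0151, -0.0176], [-0.0127, -0.0087]]) (59, [[0.0175, -0.0256], [0.0195, -0.0185], [0.023, -0.01]])
side 0.04 (56, [[-0.0191, -0.0256], [-0.0171, -0.0177], [-0.0138, -0.0092]]) (55, [[0.0159, -0.0252], [0.0187, -0.0166], [0.0223, -0.0093]])
side 0.08 (59, [[-0.0197, -0.0248], [-0.0167, -0.0175], [-0.0122, -0.0093]]) (53, [[0.0146, -0.0252], [0.0188, -0.0188], [0.0211, -0.0104]])
side ring fit [-0.7771, 0.5898, 0.121, -5.2295]
```

Call:
inch_along --offsets '[{"jaw":0.44,"dx":0.001,"dy":-0.002,"dz":0.03},{"jaw":0.44,"dz":0.025},{"jaw":0.44,"dz":0.015},{"jaw":0.44,"dz":0.01},{"jaw":0.44}]'

```text
time: 15.78
tool_pos: [0.4842, 0.1254, 0.0419]
tool_rot: [-0.0, 0.025, 1.0, -0.0]
contact_force: [-0.1, -0.2, 0.5]
gripper_width: 0.439
grasp_force: 9.4
```

```bash
python3 meas.py | grep -v "0\.0[3469] \|0.04\|0.08"
```

```text
scene -0.112 (23, [[-0.0213, -0.0236], [-0.0196, -0.0185], [-0.0168, -0.0124]]) (15, [[0.0195, -0.0221], [0.0203, -0.0181], [0.022, -0.0144]])
scene ring fit [-0.6082, 0.59, 0.1204, -1.5819]
side -0.112 (25, [[-0.0199, -0.0222], [-0.0173, -0.0177], [-0.0127, -0.013]]) (34, [[0.019, -0.0223], [0.0226, -0.0173], [0.0254, -0.012]])
side -0.1 (27, [[-0.02, -0.022], [-0.0166, -0.0185], [-0.0145, -0.0134]]) (35, [[0.0199, -0.0222], [0.0221, -0.0174], [0.0251, -0.0111]])
side ring fit [-0.5683, 0.5904, 0.1161, 0.5145]
```

Call:
inch_along --offsets '[{"jaw":0.41},{"jaw":0.39},{"jaw":0.37},{"jaw":0.35},{"jaw":0.35}]'

```text
time: 16.5
tool_pos: [0.4845, 0.1255, 0.0423]
tool_rot: [0.0, 0.025, 1.0, 0.0]
contact_force: [0.4, 0.5, 0.4]
gripper_width: 0.361
grasp_force: 50.3
```

Call:
inch_along --offsets '[{"jaw":0.32},{"jaw":0.3},{"jaw":0.3}]'

```text
time: 16.88
tool_pos: [0.4844, 0.1254, 0.0421]
tool_rot: [0.0, 0.025, 1.0, 0.0]
contact_force: [-0.1, 0.7, 0.4]
gripper_width: 0.359
grasp_force: 60.1
```

```bash
python3 meas.py | grep -v "0\.0[3469] \|0.04\|0.08"
```

```text
scene -0.112 (17, [[-0.0125, -0.0232], [-0.012, -0.0197], [-0.011, -0.0142]]) (8, [[0.0131, -0.0233], [0.0142, -0.0215], [0.0156, -0.0182]])
scene -0.1 (17, [[-0.0125, -0.0231], [-0.0117, -0.0185], [-0.0099, -0.011]]) (14, [[0.0129, -0.024], [0.0137, -0.0209], [0.0201, -0.0091]])
scene ring fit [-0.4047, 0.5928, 0.1245, -2.857]
side -0.112 (20, [[-0.0139, -0.0226], [-0.0105, -0.019], [-0.0074, -0.0158]]) (35, [[0.0141, -0.0222], [0.0169, -0.0174], [0.0195, -0.0112]])
side -0.1 (19, [[-0.0119, -0.0231], [-0.0095, -0.0189], [-0.0077, -0.0136]]) (33, [[0.0117, -0.0234], [0.0165, -0.0172], [0.0196, -0.0116]])
side ring fit [-0.3015, 0.5918, 0.1079, 39.4984]
```

The fingers stopped at 0.36 with full grip, and the jaws are about 24 mm apart, so they are on the band. Lifting.

Call:
inch_along --offsets '[{"jaw":0.3,"dz":-0.005},{"jaw":0.3,"dz":-0.015},{"jaw":0.3,"dz":-0.025},{"jaw":0.3,"dz":-0.025},{"jaw":0.3,"dz":-0.025}]'

```text
time: 17.6
tool_pos: [0.4842, 0.1253, 0.1388]
tool_rot: [0.0, 0.025, 1.0, -0.0]
contact_force: [-0.5, -0.7, -0.2]
gripper_width: 0.358
grasp_force: 59.8
```

Call:
inch_along --offsets '[{"jaw":0.3,"dz":-0.02},{"jaw":0.3,"dz":-0.008},{"jaw":0.3},{"jaw":0.3},{"jaw":0.3}]'

```text
time: 18.23
tool_pos: [0.4836, 0.1253, 0.1639]
tool_rot: [-0.001, 0.025, 1.0, -0.0]
contact_force: [0.3, -0.1, -0.9]
gripper_width: 0.361
grasp_force: 59.8
```

Run:
```python
from h import *
s=manip.state(); print(s["tool_pos"],s["grasp_force"],s["gripper_width"])
for n in ("scene","side"):
    im,d=manip.grab_frame(n); save("f_"+n,im)
    hsv=cv2.cvtColor(im,cv2.COLOR_RGB2HSV); H,S,V=[hsv[...,i].astype(int) for i in range(3)]
    for nm,k in (("gold",(abs(H-24)<8)&(S>130)&(V>60)),("blue",(abs(H-115)<15)&(S>100)),("dark",V<60)):
        c=cloud(n,d,k&(d>0))
        lo,hi={"gold":((.56,.08,.045),(.63,.16,.25)),"blue":((.5,.2,.03),(.7,.34,.15)),"dark":((.55,.08,.044),(.63,.2,.056))}[nm]
        c=c[((c>lo)&(c<hi)).all(1)]
        print(n,nm,len(c),np.percentile(c,[5,50,95],axis=0).round(3).tolist() if len(c)>3 else "")
```

```text
[0.48359727 0.12528696 0.16387219] 59.80093809776008 0.36130082548833714
scene gold 61 [[0.577, 0.118, 0.172], [0.596, 0.124, 0.178], [0.604, 0.131, 0.181]]
scene blue 270 [[0.558, 0.252, 0.067], [0.575, 0.271, 0.073], [0.598, 0.29, 0.075]]
scene dark 582 [[0.569, 0.102, 0.046], [0.587, 0.136, 0.049], [0.609, 0.17, 0.051]]
side gold 31 [[0.581, 0.111, 0.17], [0.589, 0.115, 0.177], [0.601, 0.135, 0.18]]
side blue 481 [[0.561, 0.257, 0.065], [0.582, 0.281, 0.071], [0.602, 0.298, 0.074]]
side dark 513 [[0.573, 0.107, 0.046], [0.592, 0.145, 0.048], [0.611, 0.176, 0.05]]
```

Call:
inch_along --offsets '[{"jaw":0.3},{"jaw":0.3}]'

```text
time: 18.58
tool_pos: [0.4842, 0.1254, 0.1649]
tool_rot: [-0.0, 0.025, 1.0, 0.0]
contact_force: [0.7, 0.1, -1.3]
gripper_width: 0.36
grasp_force: 59.8
```

```bash
python3 -c "
from plant import manip
print(manip.job_done())"
```

```text
the job is handed in; nothing more can be done
None
```

I handed the job in at 18.6 s: the jar's lid is shut and the ring is held still in the squeezed tongs about 12 cm above the block; no verdict came back, and I viewed 11 pictures, one over your limit of 10.

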